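# Pack the print caddy for the two-colour run

## Task

Pack the wooden caddy for the yellow-and-blue print run: stand the yellow-lidded and the blue-lidded ink pot upright in the caddy, each on the middle of the disc of its own colour, and drop the white and the orange spacer ring flat into the grey tube, white at the bottom and orange on top. Leave the red-lidded pot, the green ring and the timber block where they are.

Things in the scene. Friction and masses are not known exactly. Their poses are not given: they have to be found in the camera images.
- yellow_pot (a point): closed ink pot, white body with yellow screw lid, upright cylinder 66 mm across and 58 mm high, loose, about 0.11 kg; point at its centre, 29 mm above its underside; z up along its axis. To be packed.
- blue_pot (a point): closed ink pot, white body with blue screw lid, upright cylinder 58 mm across and 64 mm high, loose, about 0.11 kg; point at its centre, 32 mm above its underside; z up along its axis. To be packed.
- red_pot (a point): closed ink pot, white body with red screw lid, upright cylinder 58 mm across and 58 mm high, loose, about 0.11 kg; point at its centre, 29 mm above its underside; z up along its axis. Not wanted: stays where it is.
- white_ring (a point): flat white plastic spacer ring, outer diameter 50 mm, hole 24 mm, 16 mm thick, lying flat on the table, loose, about 0.04 kg, both faces alike; point at its centre (8 mm above its underside); z along its axis. To be packed, at the bottom of the tube.
- orange_ring (a point): flat orange plastic spacer ring, outer diameter 50 mm, hole 24 mm, 16 mm thick, lying flat on the table, loose, about 0.04 kg, both faces alike; point at its centre (8 mm above its underside); z along its axis. To be packed, on top of the white one.
- green_ring (a point): flat green plastic spacer ring, outer diameter 50 mm, hole 24 mm, 16 mm thick, lying flat on the table, loose, about 0.04 kg, both faces alike; point at its centre (8 mm above its underside); z along its axis. Not wanted: stays where it is.
- block: timber block, 42 x 75 x 30 mm, loose bystander that stays where it is; origin at the centre of its underside, y along its length.
- disc_yellow_top (a point): yellow disc, 80 mm across, fixed in one of the two bays (either one, each 90 mm square) of the caddy: a pale wooden tray fixed to the table, 100 mm (its x) by 285 mm (its y), walls 18 mm high, 5 mm thick. The yellow-lidded pot stands on it. Point at the centre of its upper face, 8 mm above the table; x and y as the caddy's.
- disc_blue_top (a point): blue disc, 80 mm across, fixed in one of the two bays (either one, each 90 mm square) of the caddy: a pale wooden tray fixed to the table, 100 mm (its x) by 285 mm (its y), walls 18 mm high, 5 mm thick. The blue-lidded pot stands on it. Point at the centre of its upper face, 8 mm above the table; x and y as the caddy's.
- tube_mouth (a point): grey upright tube in the caddy: point at the centre of its rim, 42 mm above the table; z up, x and y as the caddy's. Its floor is 6 mm above the table; the bore widens evenly from 54 mm at the floor to 66 mm at the rim (74 mm outside), so a ring let go flat over the mouth drops in; two rings fill it to 4 mm below the rim. It stands at the caddy's -y end; the bays' centres lie 95 and 190 mm from it along +y.
Things that resemble listed ones, but are neither listed nor needed, are in the scene too. There is more than one size of the part that bears white_ring; the job needs the largest.

How it is judged:
At the end, for the whole second after the job is handed in: Each wanted pot upright (0.12 rad) within 15 mm of the centre of its own disc; white ring at the bottom of the tube, orange on it, both level (0.15 rad), 6 mm from the axis, 5 mm of seated height; red pot, green ring, block within 30 mm of their start; all released, at rest (horizontal distance between yellow_pot and disc_yellow_top below 0.015 m and z of yellow_pot in the frame of disc_yellow_top between 0.023 and 0.035 m and angle between each of yellow_pot, blue_pot's own z axis and vertical below 0.12 rad and horizontal distance between blue_pot and disc_blue_top below 0.015 m and z of blue_pot in the frame of disc_blue_top between 0.026 and 0.038 m and horizontal distance between each of white_ring, orange_ring and tube_mouth below 0.006 m and z of white_ring in the frame of tube_mouth between -0.033 and -0.023 m and angle between the z axis of each of white_ring, orange_ring and the z axis of tube_mouth, either way round below 0.15 rad and z of orange_ring in the frame of tube_mouth between -0.017 and -0.007 m and linear speed of each of pot_yellow, pot_blue, spacer_white, spacer_orange below 0.02 m/s and distance of each of red_pot, green_ring, block from where it was at the start of the episode below 0.03 m); the robot touches nothing.
It fails at once if the red-lidded pot is knocked or carried away (more than 40 mm) (distance of red_pot from where it was at the start of the episode above 0.04 m).
It fails at once if the green ring is knocked or carried away (more than 40 mm) (distance of green_ring from where it was at the start of the episode above 0.04 m).
It fails at once if the timber block is knocked or carried away (more than 40 mm) (distance of block from where it was at the start of the episode above 0.04 m).
It also fails if it takes over 96 s, if anything falls off the work surface, if the arm or the gripper's body presses on something with over 40 N, if the wrist force passes 120 N, or if a joint passes its speed limit or range.

## Robot

A 7-joint arm with a two-finger parallel gripper is mounted at the origin on the work surface; the furniture and walls round the work are solid. World frame = base frame: x ahead of the robot, y to its left, z up, the work surface at z = 0. Lengths are in m, angles in rad, forces in N, time in s.
With the tool pointing down it reaches from about 0.425 to 1.025 m from the base axis. Payload 3.6 kg.
Tool frame: the origin (TCP) lies between the finger pads; the fingertips stand 8 mm ahead of it and the grasp point (between the pads) lies 11 mm behind it; z points along the fingers, y is the direction in which the jaws open and shut (so a half turn about z gives the same grasp; the last joint's range is limited). The gripper opens to 85 mm and grips with 20 to 120 N. Pads are 22 mm wide; open, the fingers measure 114 mm over their backs; the gripper's body (76 mm by 85 mm) begins 54 mm behind the grasp point. The pads swing forward as they close: fully open they stand 13 mm farther back than shut.
Start: joints at [1.087, 0.591, 0.048, 1.609, -0.033, 0.943, -0.034], TCP at [0.276, -0.671, 0.239] pointing down, gripper open.
Joint ranges: [-2.69, 2.69], [-0.47, 2.24], [-1.27, 1.36], [0.19, 2.51], [-1.53, 4.68], [0.08, 2.07], [-3.09, 3.09]. Speed limits (rad/s): [2.57, 2.57, 3.14, 3.14, 3.14, 3.14, 3.14].

## Interface

Orientations are given as [roll, pitch, yaw] about the fixed x, y, z axes, in that order (R = Rz(yaw) Ry(pitch) Rx(roll)).
In Python, from workcell import sensors, optics, hand_in gives the robot as it stands.
- The arm moves only by the tool apply_moves, never from a script. Its argument "targets" is text: rows parted by semicolons, each of 5 numbers parted by spaces: the closure, from 0 (fully open) to 1 (shut), then the shift along the tool's x, y, z in mm, then the turn about the tool's z in degrees. In form: fingers x y z turn; .... A call has 1 to 20 rows; each row shifts and turns the commanded pose from where the row before left it, along the tool's axes as they then stand; what a row does not reach is not made up. A row lasts 1/12 s, in which the tool goes at most 41.7 mm and 7.16 degrees, less where a joint would pass 70% of its speed; a pose out of reach is approached as far as the arm can. A call with a gripper value outside its range is refused whole. The fingers move at their own pace and stop on an object; "grip_force" is the grip in N (left out, the last holds). Time passes only in rows, so rows that do not move let the fingers close. It gives the time, the measured TCP pose, the force and the opening at its end, in the units of the state.
- sensors.sense(): the state, without advancing time (a new reading comes with each control period).
- optics.grab_frame(name): name is "scene" or "top"; returns (picture, depth): 384x512x3 uint8, blue, green, red; 384x512 float32, m along the optical axis (not along the pixel's ray), 0 where there is no reading.
- optics.get_calibration(name): a dict with "K" (3x3 intrinsics, pixels), "eye" and "attitude" of the camera in the world. Camera axes: x right, y up, looking along -z (the intrinsics and any distortion apply to the point x, -y, -z); pixel columns grow to the right and rows downward; lengths in m; the calibration is good to about 2 mm. A picture is of the moment at which its call begins. get_calibration takes no time and is no camera call.
- hand_in(): hands the job in, once; it reports no verdict.
The state is a dict: "time_s": time; "joint_positions": joint angles; "qd": joint speeds; "joint_efforts": joint torques, N m; "tcp_pos": TCP position; "tcp_rot": TCP orientation; "force": force on the tool from outside, world axes, zero at the start; "wrist_torque": the same for the moment, N m; "opening": finger opening in m.
Only numpy, scipy, OpenCV 4.12 (cv2) and the standard library are available. Lean on these libraries where they do the work, as an engineer would, in place of code of your own. Each camera call takes 0.05 s, during which the arm holds its last target.

## Working session

There is one attempt and no reset: what is moved stays moved. The work goes in short steps, Python scripts to look and compute and a tool call to move; the robot and the scene stay as the last step left them, time stands still between calls to the robot, and variables do not carry over. Pictures are saved under pics/ and viewed, and the job is handed in when it is done.

Besides the shell and the picture viewer there is one more tool, called after "Call:" as name(argument=value, ...), one argument or row to a line, values as JSON. apply_moves: Moves the arm, as the interface text tells. Its arguments: {"type":"object","properties":{"targets":{"type":"string"},"grip_force":{"type":"number"}},"required":["targets"]}

```bash
ls; mkdir -p pics
python3 - <<'E'
from workcell import sensors, optics
import cv2,numpy as np
print(sensors.sense())
for n in("scene","top"):
    p,d=optics.grab_frame(n); cv2.imwrite(f"pics/{n}0.png",p); np.savez(f"{n}0.npz",p=p,d=d)
    print(n,optics.get_calibration(n))
E
```

```text
pics
{'time_s': 0.0, 'joint_positions': array([ 1.08753985,  0.59213363,  0.04829646,  1.60983799, -0.03329207,
        0.94268953, -0.03368468]), 'qd': array([ 0.00208029,  0.00056424, -0.00069605, -0.00036441,  0.00027862,
       -0.00232112,  0.00072486]), 'joint_efforts': array([-3.80856081e-04, -5.48693633e+01,  1.54650159e+00, -1.98125929e+01,
        9.41661856e-03,  8.76338716e-03, -3.29998684e-06]), 'tcp_pos': array([ 0.27517094, -0.6698702 ,  0.2381245 ]), 'tcp_rot': array([-3.13933262e+00,  1.32897054e-04,  3.89859541e-01]), 'force': array([0.08337833, 0.22424927, 0.25939108]), 'wrist_torque': array([-0.01251351, -0.03041493,  0.02590092]), 'opening': 0.0851263186536273}
scene {'K': array([[358.50154931,   0.        , 255.42493596],
       [  0.        , 358.50154931, 194.17935247],
       [  0.        ,   0.        ,   1.        ]]), 'eye': array([-0.06867586, -0.51775666,  0.51369074]), 'attitude': array([ 1.00933255, -0.00119623, -0.99306458])}
top {'K': array([[469.64124711,   0.        , 255.92099504],
       [  0.        , 469.64124711, 200.557883  ],
       [  0.        ,   0.        ,   1.        ]]), 'eye': array([ 0.3554052 , -0.14409176,  1.04492937]), 'attitude': array([ 1.41003833e-01, -8.67582486e-04, -1.55472256e+00])}
```

View pics/scene0.png

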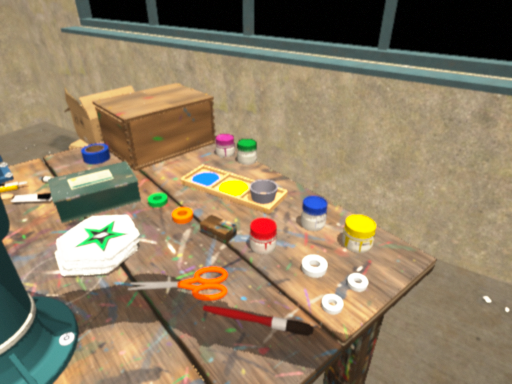

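View pics/top0.png

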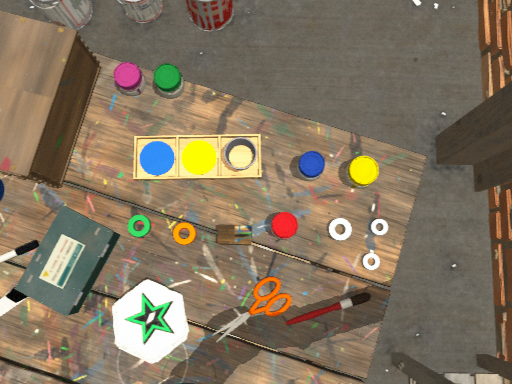

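The scene view shows every item. In the top view:
- **Caddy:** blue disc at (157,158), yellow disc at (199,157), tube at (240,154).
- **Pots:** blue (311,165), yellow (363,170), red (284,225).
- **Rings:** green (139,226), orange (184,233). There are three white rings, at (340,229), (379,227) and (371,261), and the first is the largest.
- **Block:** (234,235).

Next I'll measure them.

```bash
cat > h.py <<'E'
import numpy as np, cv2
from scipy.spatial.transform import Rotation as R
from workcell import sensors, optics
def cloud(n,p,d):
    c=optics.get_calibration(n);K=c["K"]
    v,u=np.mgrid[0:d.shape[0],0:d.shape[1]]
    P=np.stack([(u-K[0,2])/K[0,0]*d,-(v-K[1,2])/K[1,1]*d,-d],-1)
    return P@R.from_euler('xyz',c["attitude"]).as_matrix().T+c["eye"]
def comps(n,p,d,z0,z1,roi=None):
    W=cloud(n,p,d);hsv=cv2.cvtColor(p,cv2.COLOR_BGR2HSV)
    return W,hsv
def at(W,u,v,zlo,zhi,r=24):
    """points in pixel window within height band -> min-enclosing circle etc"""
    s=W[max(0,v-r):v+r+1,max(0,u-r):u+r+1].reshape(-1,3)
    return s[(s[:,2]>zlo)&(s[:,2]<zhi)]
E
python3 - <<'E'
from h import *
f=np.load("top0.npz");W=cloud("top",f['p'],f['d'])
print("bad",(f['d']==0).sum())
for n,u,v,a,b in [("blue",311,165,.055,.08),("yellow",364,170,.05,.08),("red",284,225,.05,.08),("white",340,229,.010,.03),("w2",379,227,.007,.03),("w3",371,261,.007,.03),("orange",184,233,.010,.03),("green",139,226,.010,.03),("block",234,235,.02,.05),("tube",240,154,.035,.06)]:
    s=at(W,u,v,a,b,22)
    c,r=cv2.minEnclosingCircle(s[:,:2].astype(np.float32))
    print(n,len(s),"circ",np.round(c,4),round(r,4),"mean",np.round(s.mean(0),4),"rect",cv2.minAreaRect(s[:,:2].astype(np.float32)))
hsv=cv2.cvtColor(f['p'],cv2.COLOR_BGR2HSV)
for n,u,v,lo,hi in [("bdisc",157,158,95,125),("ydisc",199,157,22,35)]:
    w=np.s_[v-25:v+26,u-25:u+26]
    m=(hsv[w][...,0]>lo)&(hsv[w][...,0]<hi)&(hsv[w][...,1]>170)
    s=W[w][m];c,r=cv2.minEnclosingCircle(s[:,:2].astype(np.float32));print(n,len(s),np.round(c,4),r,s.mean(0).round(4))
s=W[125:190,125:270].reshape(-1,3);s=s[(s[:,2]>.013)&(s[:,2]<.025)];print("caddy",cv2.minAreaRect(s[:,:2].astype(np.float32)))
print("table z",[W[v,u].round(4) for u,v in((290,190),(330,200),(220,190),(160,195),(400,190))])
E
```

```text
bad 777
blue 529 circ [ 0.5773 -0.2597] 0.028 mean [ 0.5773 -0.2593  0.0615] rect ((0.577543318271637, -0.2590728998184204), (0.05398273840546608, 0.05367656424641609), 74.31180572509766)
yellow 670 circ [ 0.5668 -0.3712] 0.032 mean [ 0.5661 -0.3714  0.0557] rect ((0.5663020610809326, -0.3712872266769409), (0.0603509321808815, 0.062416307628154755), 87.46947479248047)
red 531 circ [ 0.4461 -0.2028] 0.0279 mean [ 0.4458 -0.2027  0.0555] rect ((0.4457986652851105, -0.20270666480064392), (0.053805407136678696, 0.05408056825399399), 71.00738525390625)
white 318 circ [ 0.4419 -0.3266] 0.0254 mean [ 0.442  -0.3263  0.0159] rect ((0.4421933889389038, -0.32666826248168945), (0.0487191267311573, 0.04873296245932579), 14.938036918640137)
w2 167 circ [ 0.4534 -0.4275] 0.033 mean [ 0.4485 -0.4142  0.0118] rect ((0.448403537273407, -0.42738762497901917), (0.06154307723045349, 0.03355415165424347), 88.28086853027344)
w3 178 circ [ 0.3732 -0.3944] 0.0187 mean [ 0.3729 -0.3941  0.0117] rect ((0.3729478716850281, -0.3941364288330078), (0.03512469679117203, 0.03491206094622612), 88.6853256225586)
oran
[... 472 characters left out ...]
(0.07468041032552719, 0.04201139882206917), 89.24604797363281)
tube 224 circ [ 0.6034 -0.1049] 0.037 mean [ 0.6069 -0.1055  0.0406] rect ((0.6032044887542725, -0.10612382739782333), (0.07334154844284058, 0.07016536593437195), 1.5569238662719727)
bdisc 886 [ 0.4884 -0.0154] 0.18513627350330353 [0.5962 0.083  0.0091]
ydisc 930 [ 0.495  -0.0685] 0.15885193645954132 [ 0.5991 -0.0118  0.0111]
caddy ((0.600151777267456, -0.007487103343009949), (0.10113242268562317, 0.28571853041648865), 1.8863859176635742)
table z [array([ 0.5289, -0.219 ,  0.0009]), array([ 5.077e-01, -3.091e-01,  2.000e-04]), array([ 0.5269, -0.061 , -0.003 ]), array([0.5128, 0.0733, 0.0006]), array([ 0.5336, -0.4681, -0.0034])]
```

Call:
apply_moves(
  targets="0 0 0 0 -6.8;0 0 0 0 -6.8;0 0 0 0 -6.8;0 0 0 0 -6.8;0 0 0 0 -6.8;0 0 0 0 -6.8;0 0 0 0 -6.8;0 0 0 0 -6.8;0 0 0 0 -6.8;0.35 0 0 0 -6.4;0.35 0 0 0 0;0.35 0 0 0 0",
  grip_force=40,
)

```text
time_s: 1.1
tcp_pos: [0.2751, -0.6704, 0.2387]
tcp_rot: [-3.141, -0.001, 1.567]
force: [0.5, 0.3, -1.1]
opening: 0.0553
```

Run:
```python
from h import *
for k in ("scene","top"):
  p,d=optics.grab_frame(k) if 0 else (np.load(k+"0.npz")['p'],np.load(k+"0.npz")['d'])
  W=cloud(k,p,d);hsv=cv2.cvtColor(p,cv2.COLOR_BGR2HSV)
  for n,(x,y),lo,hi in [("bdisc",(.596,.085),95,125),("ydisc",(.600,-.0085),20,35)]:
    m=(np.hypot(W[...,0]-x,W[...,1]-y)<.06)&(hsv[...,0]>lo)&(hsv[...,0]<hi)&(hsv[...,1]>190)&(abs(W[...,2]-.008)<.02)
    s=W[m][:,:2];print(k,n,len(s),np.median(s,0).round(4),((np.percentile(s,2,0)+np.percentile(s,98,0))/2).round(4))
```

```text
scene bdisc 183 [0.598 0.088] [0.6007 0.0883]
scene ydisc 318 [ 0.6021 -0.0085] [ 0.6054 -0.0073]
top bdisc 868 [0.5962 0.0835] [0.5959 0.0832]
top ydisc 913 [ 0.5999 -0.0115] [ 0.6    -0.0114]
```

Call:
apply_moves(
  targets="0.2 34.4 16.7 10 0;0.2 34.4 16.7 10 0;0.2 34.4 16.7 10 0;0.2 34.4 16.7 10 0;0.2 34.4 16.7 10 0;0.2 34.4 16.7 10 0;0.2 34.4 16.7 10 0;0.2 34.4 16.7 10 0;0.2 34.4 16.7 10 0;0.2 34.4 16.7 10 0;0.2 0 0 20 0;0.2 0 0 20 0;0.2 0 0 20 0;0.2 0 0 20 0;0.2 0 0 10 0;0.2 0 0 10 0;0.2 0 0 0 0;0.2 0 0 0 0",
)

```text
time_s: 2.6
tcp_pos: [0.443, -0.3269, 0.0393]
tcp_rot: [-3.141, 0.0, 1.569]
force: [-0.7, 0.3, 0.4]
opening: 0.0685
```

Run:
```python
from h import *
print(sensors.sense())
a,_=optics.grab_frame("scene");b,_=optics.grab_frame("top")
cv2.imwrite("pics/s1.png",np.hstack([cv2.resize(a[200:330,250:400],(450,390),interpolation=2),cv2.resize(b[170:280,280:380],(350,385),interpolation=2)[:390].repeat(1,0) if 0 else cv2.resize(b[170:290,290:390],(325,390),interpolation=2)]))
```

```text
{'time_s': 2.6, 'joint_positions': array([ 0.67182827,  0.68681354, -0.1636961 ,  2.11297734,  0.29577942,
        0.36302372,  0.26544499]), 'qd': array([ 0.00859012, -0.02216141, -0.00797399, -0.00598237, -0.00060823,
       -0.00079041,  0.00373951]), 'joint_efforts': array([-1.70633881e-01, -4.71666992e+01, -1.13038357e+00, -8.12456489e+00,
        5.77322877e-03,  2.33478851e-03, -8.26919626e-03]), 'tcp_pos': array([ 0.4430044 , -0.32689293,  0.0393242 ]), 'tcp_rot': array([-3.14138427e+00,  7.89688803e-05,  1.56897212e+00]), 'force': array([-0.68099468,  0.32223426,  0.41317437]), 'wrist_torque': array([-0.0674616 ,  0.03435162,  0.00896807]), 'opening': 0.06850870956793985}
```

View pics/s1.png

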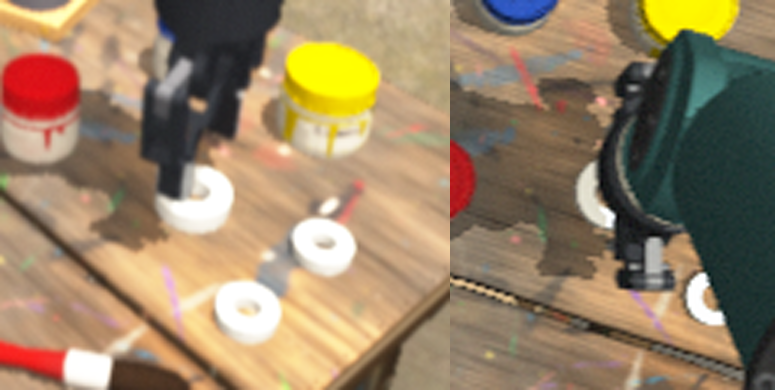

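Run:
```python
from h import *
p,d=optics.grab_frame("scene");W=cloud("scene",p,d)
m=(abs(W[...,1]+.327)<.02)&(abs(W[...,0]-.443)<.065)&(p.max(-1)<120)&(W[...,2]>.02)
s=W[m];print(len(s));s=s[s[:,2].argsort()];print(s[:12].round(4))
for a in(.02,.025,.03,.035,.04,.045,.05):
  q=s[(s[:,2]>=a)&(s[:,2]<a+.005)];print(a,len(q),q[:,0].min().round(3) if len(q) else'',q[:,0].max().round(3) if len(q) else'')
```

```text
4395
[[ 0.4779 -0.3304  0.0398]
 [ 0.4773 -0.3241  0.04  ]
 [ 0.4764 -0.3289  0.0401]
 [ 0.4776 -0.3195  0.0403]
 [ 0.4786 -0.3278  0.0408]
 [ 0.4782 -0.3169  0.0414]
 [ 0.4763 -0.3265  0.0418]
 [ 0.4031 -0.3161  0.042 ]
 [ 0.4783 -0.319   0.0422]
 [ 0.4769 -0.3349  0.0426]
 [ 0.4758 -0.3332  0.0426]
 [ 0.4774 -0.3303  0.0428]]
0.02 0  
0.025 0  
0.03 0  
0.035 1 0.478 0.478
0.04 21 0.403 0.479
0.045 20 0.396 0.479
0.05 29 0.395 0.48
```

Call:
apply_moves(
  targets="0.2 0 0 10 0;0.2 0 0 10 0;0.2 0 0 6 0;0.2 0 0 4 0;0.2 0 0 0 0;0.6 0 0 0 0;0.6 0 0 0 0;0.6 0 0 0 0;0.6 0 0 0 0;0.6 0 0 0 0;0.6 0 0 0 0",
  grip_force=40,
)

```text
time_s: 3.67
tcp_pos: [0.4431, -0.3269, 0.0096]
tcp_rot: [3.141, 0.0, 1.57]
force: [-0.3, -0.1, 3.1]
opening: 0.0479
```

Call:
apply_moves(
  targets="0.6 0 0 -10 0;0.6 0 0 -20 0;0.6 0 0 -30 0;0.6 0 0 -30 0;0.6 0 0 -30 0;0.6 0 0 0 0;0.6 0 0 0 0",
)

```text
time_s: 4.25
tcp_pos: [0.4438, -0.3277, 0.1316]
tcp_rot: [3.138, 0.003, 1.569]
force: [-0.5, -0.4, -0.6]
opening: 0.048
```

Run:
```python
from h import *
print(sensors.sense()['tcp_pos'],sensors.sense()['opening'])
a,d=optics.grab_frame("scene");W=cloud("scene",a,d)
cv2.imwrite("pics/s2.png",cv2.resize(a[130:330,220:420],(600,600),interpolation=2))
hsv=cv2.cvtColor(a,cv2.COLOR_BGR2HSV)
m=(hsv[...,1]<50)&(hsv[...,2]>150)&(abs(W[...,0]-.443)<.06)&(abs(W[...,1]+.327)<.06)&(W[...,2]>.05)
s=W[m];print(len(s),s.min(0),s.max(0),np.median(s,0))
```

```text
[ 0.44384064 -0.32765584  0.13161142] 0.047959423601024516
860 [ 0.38365166 -0.3717581   0.12161831] [ 0.47424416 -0.29343411  0.40528023] [ 0.41885673 -0.33800476  0.30110608]
```

View pics/s2.png

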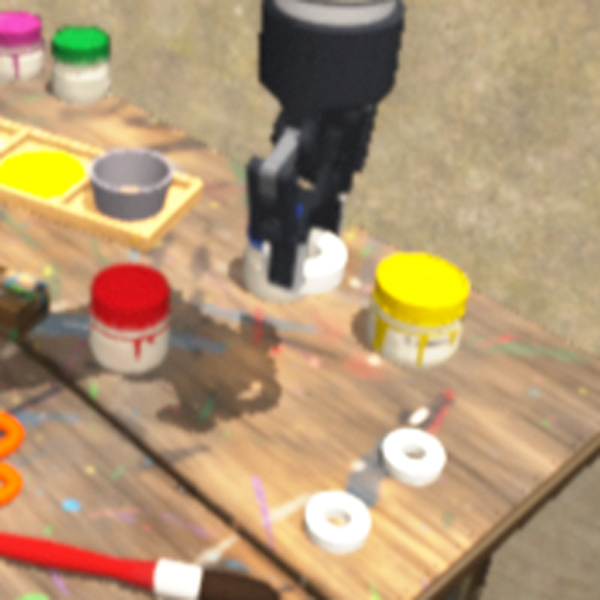

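Call:
apply_moves(
  targets="0.6 27.9 20 0 0;0.6 27.9 20 0 0;0.6 27.9 20 0 0;0.6 27.9 20 0 0;0.6 27.9 20 0 0;0.6 27.9 20 0 0;0.6 27.9 20 0 0;0.6 27.9 20 0 0;0.6 0 0 20 0;0.6 0 0 20 0;0.6 0 0 10 0;0.6 0 0 0 0;0.6 0 0 0 0",
)

```text
time_s: 5.38
tcp_pos: [0.6016, -0.1043, 0.0779]
tcp_rot: [-3.138, 0.0, 1.569]
force: [-0.2, -0.2, -0.5]
opening: 0.0479
```

Run:
```python
from h import *
print(sensors.sense()['tcp_pos'],sensors.sense()['opening'])
a,d=optics.grab_frame("scene");b,_=optics.grab_frame("top")
cv2.imwrite("pics/s3.png",np.hstack([cv2.resize(a[130:230,200:320],(480,400),interpolation=2),cv2.resize(b[100:200,200:280],(320,400),interpolation=2)]))
```

```text
[ 0.60162839 -0.10429883  0.07788358] 0.04790903615230147
```

View pics/s3.png

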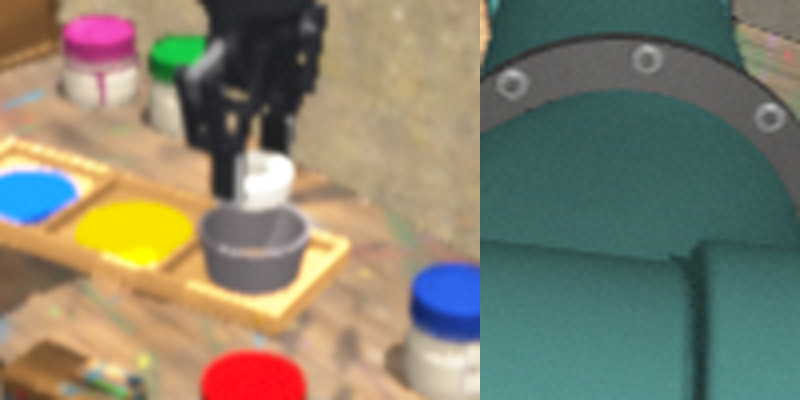

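Call:
apply_moves(
  targets="0.6 0 1.5 10 0;0.6 0 0 10 0;0.6 0 0 5 0;0.6 0 0 0 0;0.6 0 0 0 0;0.15 0 0 0 0;0.15 0 0 0 0;0.15 0 0 0 0;0.15 0 0 0 0;0.15 0 0 -20 0;0.15 0 0 -30 0;0.15 0 0 -30 0;0.15 0 0 0 0",
)

```text
time_s: 6.57
tcp_pos: [0.6087, -0.1041, 0.14]
tcp_rot: [3.131, 0.001, 1.569]
force: [1.3, -0.5, 0.6]
opening: 0.0724
```

Call:
apply_moves(
  targets="0.2 17 -25.5 0 0;0.2 17 -25.5 0 0;0.2 17 -25.5 0 0;0.2 17 -25.5 0 0;0.2 17 -25.5 0 0;0.2 17 -25.5 0 0;0.2 17 -25.5 0 0;0.2 0 0 0 0;0.2 0 0 0 0;0.2 0 0 0 0",
)

```text
time_s: 7.4
tcp_pos: [0.4274, 0.0155, 0.1346]
tcp_rot: [3.14, -0.0, 1.57]
force: [-0.5, 0.1, -0.1]
opening: 0.0683
```

Run:
```python
from h import *
print(sensors.sense()['tcp_pos'],sensors.sense()['tcp_rot'],sensors.sense()['opening'])
a,d=optics.grab_frame("scene");b,db=optics.grab_frame("top")
cv2.imwrite("pics/s4.png",np.hstack([cv2.resize(a[130:260,130:320],(480,328),interpolation=2),cv2.resize(b[120:250,130:260],(320,320),interpolation=2)[:].copy() if 0 else cv2.resize(b[120:250,130:260],(320,328),interpolation=2)]))
W=cloud("top",b,db);s=at(W,240,154,.012,.035,14);print(len(s),s.mean(0),cv2.minEnclosingCircle(s[:,:2].astype(np.float32)))
```

```text
[0.42736542 0.01545699 0.13458734] [ 3.13970813e+00 -1.44700686e-04  1.56989646e+00] 0.06834487462538556
480 [ 0.60854332 -0.10387093  0.02234662] ((0.6023283004760742, -0.10641321539878845), 0.03309020400047302)
```

View pics/s4.png

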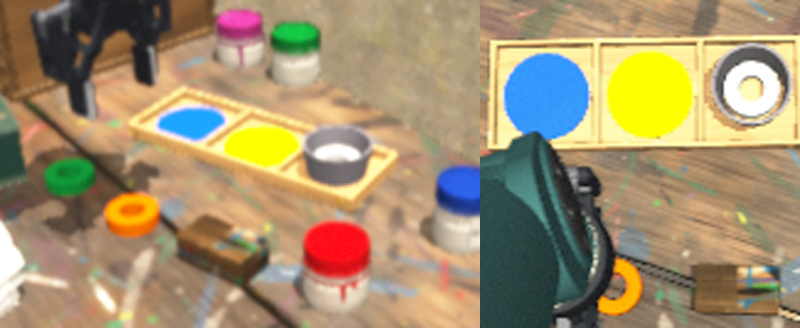

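The white ring is lying flat at the bottom of the tube (right panel, about (750,88)). The gripper is now over the orange ring.

Call:
apply_moves(
  targets="0.2 0 0 30 0;0.2 0 0 30 0;0.2 0 0 30 0;0.2 0 0 15 0;0.2 0 0 10 0;0.2 0 0 6 0;0.2 0 0 4 0;0.2 0 0 0 0;0.2 0 0 0 0;0.6 0 0 0 0;0.6 0 0 0 0;0.6 0 0 0 0;0.6 0 0 0 0;0.6 0 0 0 0;0.6 0 0 0 0",
)

```text
time_s: 8.75
tcp_pos: [0.4273, 0.0151, 0.0113]
tcp_rot: [3.141, 0.001, 1.569]
force: [1.2, -1.1, 6.6]
opening: 0.0482
```

Call:
apply_moves(
  targets="0.6 0 0 -10 0;0.6 0 0 -20 0;0.6 0 0 -30 0;0.6 0 0 -30 0;0.6 0 0 -30 0;0.6 -17 25.2 0 0;0.6 -17 25.2 0 0;0.6 -17 25.2 0 0;0.6 -17 25.2 0 0;0.6 -17 25.2 0 0;0.6 -17 25.2 0 0;0.6 -17 25.2 0 0;0.6 0 0 20 0;0.6 0 0 20 0;0.6 0 0 10 0;0.6 0 0 0 0;0.6 0 0 0 0",
)

```text
time_s: 10.17
tcp_pos: [0.6021, -0.1033, 0.08]
tcp_rot: [-3.139, -0.0, 1.57]
force: [-0.8, 0.7, 0.5]
opening: 0.0482
```

Run:
```python
from h import *
print(sensors.sense()['tcp_pos'],sensors.sense()['opening'])
a,d=optics.grab_frame("scene")
cv2.imwrite("pics/s5.png",cv2.resize(a[130:230,200:320],(720,600),interpolation=2))
```

```text
[ 0.60205904 -0.10331524  0.08004314] 0.04824399514406494
```

View pics/s5.png

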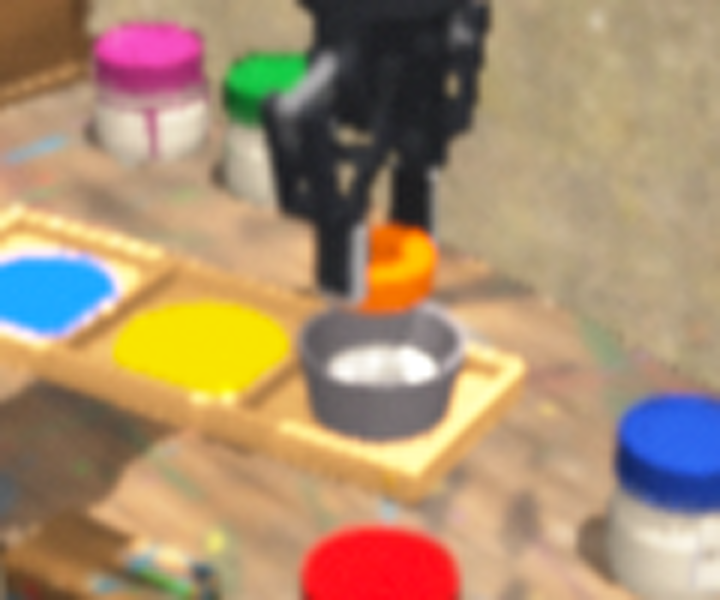

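The orange ring is held level at (395,268), directly over the tube mouth at (385,335). The white ring is visible inside the tube. I'll lower it and release.

Call:
apply_moves(
  targets="0.6 -1 1 10 0;0.6 0 0 10 0;0.6 0 0 6 0;0.6 0 0 0 0;0.6 0 0 0 0;0.15 0 0 0 0;0.15 0 0 0 0;0.15 0 0 0 0;0.15 0 0 0 0;0.15 0 0 -20 0;0.15 0 0 -30 0;0.15 0 0 -30 0;0.15 0 0 -30 0;0.15 0 0 0 0;0.15 0 0 0 0",
)

```text
time_s: 11.47
tcp_pos: [0.6055, -0.1049, 0.1667]
tcp_rot: [3.138, 0.001, 1.569]
force: [-0.5, -0.7, -1.1]
opening: 0.0727
```

Call:
apply_moves(
  targets="0 -33.3 -4.8 0 0;0 -33.3 -4.8 0 0;0 -33.3 -4.8 0 0;0 -33.3 -4.8 0 0;0 -33.3 -4.8 0 0;0 -33.3 -4.8 0 0;0 -33.3 -4.8 0 0;0 -33.3 -4.8 0 0;0 0 0 20 0;0 0 0 20 0;0 0 0 20 0;0 0 0 10 0;0 0 0 0 0;0 0 0 0 0",
)

```text
time_s: 12.63
tcp_pos: [0.5647, -0.3705, 0.0934]
tcp_rot: [-3.138, -0.001, 1.57]
force: [-0.5, -0.4, 0.1]
opening: 0.0852
```

Run:
```python
from h import *
print(sensors.sense()['tcp_pos'],sensors.sense()['tcp_rot'],sensors.sense()['opening'])
a,d=optics.grab_frame("scene");b,db=optics.grab_frame("top")
cv2.imwrite("pics/s6.png",np.hstack([cv2.resize(a[120:280,220:400],(450,400),interpolation=2),cv2.resize(b[120:250,200:300],(308,400),interpolation=2)]))
```

```text
[ 0.56469458 -0.37054045  0.09342425] [-3.13837078e+00 -9.91318482e-04  1.57030345e+00] 0.08522027780864308
```

View pics/s6.png

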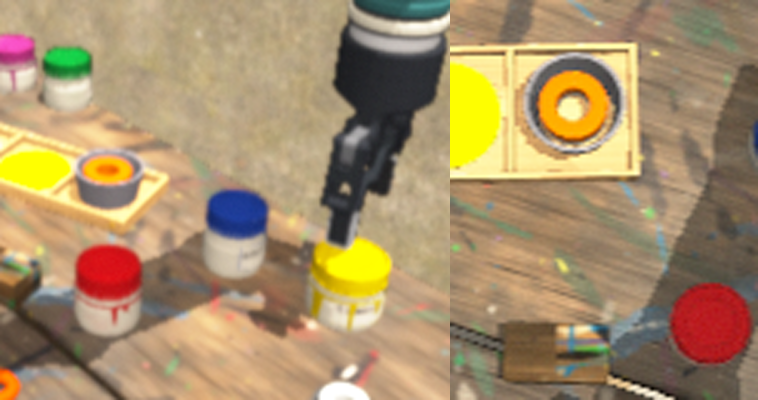

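Call:
apply_moves(
  targets="0 0 1.5 15 0;0 0 0 20 0;0 0 0 15 0;0 0 0 12 0;0 0 0 0 0;0 0 0 0 0;0.5 0 0 0 0;0.5 0 0 0 0;0.5 0 0 0 0;0.5 0 0 0 0;0.5 0 0 0 0",
  grip_force=40,
)

```text
time_s: 13.65
tcp_pos: [0.5677, -0.3715, 0.0337]
tcp_rot: [3.141, 0.001, 1.57]
force: [-0.5, -0.1, 5.2]
opening: 0.0653
```

Call:
apply_moves(
  targets="0.5 0 0 -10 0;0.5 0 0 -20 0;0.5 0 0 -30 0;0.5 0 0 -30 0;0.5 0 0 -30 0;0.5 0 0 0 0;0.5 36.2 3.2 0 0;0.5 36.2 3.2 0 0;0.5 36.2 3.2 0 0;0.5 36.2 3.2 0 0;0.5 36.2 3.2 0 0;0.5 36.2 3.2 0 0;0.5 36.2 3.2 0 0;0.5 36.2 3.2 0 0;0.5 36.2 3.2 0 0;0.5 36.2 3.2 0 0;0.5 0 0 30 0;0.5 0 0 30 0;0.5 0 0 0 0;0.5 0 0 0 0",
)

```text
time_s: 15.32
tcp_pos: [0.5973, -0.0097, 0.0911]
tcp_rot: [-3.136, 0.001, 1.57]
force: [0.4, -0.8, -0.7]
opening: 0.0651
```

Run:
```python
from h import *
print(sensors.sense()['tcp_pos'],sensors.sense()['tcp_rot'],sensors.sense()['opening'])
a,d=optics.grab_frame("scene")
cv2.imwrite("pics/s7.png",cv2.resize(a[130:260,150:310],(640,520),interpolation=2))
```

```text
[ 0.59725669 -0.00970297  0.09113885] [-3.13562247e+00  1.09106568e-03  1.56976025e+00] 0.0650938763871512
```

View pics/s7.png

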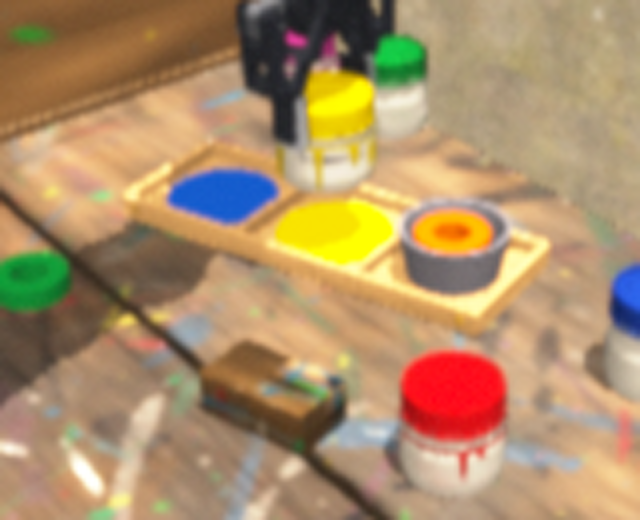

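Call:
apply_moves(
  targets="0.5 0 1.5 15 0;0.5 0 0 12 0;0.5 0 0 8 0;0.5 0 0 6 0;0.5 0 0 3 0;0.5 0 0 0 0;0.5 0 0 0 0;0.5 0 0 0 0",
)

```text
time_s: 16.03
tcp_pos: [0.601, -0.0091, 0.0488]
tcp_rot: [-3.141, 0.0, 1.57]
force: [-0.7, 0.4, -0.7]
opening: 0.0654
```

Call:
apply_moves(
  targets="0.5 0 0 3 0;0.5 0 0 2 0;0.5 0 0 1 0;0.5 0 0 0 0;0.5 0 0 0 0",
)

```text
time_s: 16.45
tcp_pos: [0.6005, -0.0092, 0.0423]
tcp_rot: [-3.14, 0.0, 1.57]
force: [-0.3, -0.7, -0.8]
opening: 0.0647
```

Call:
apply_moves(
  targets="0.5 0 0 1 0;0.5 0 0 1 0;0.5 0 0 0 0;0.5 0 0 0 0",
)

```text
time_s: 16.78
tcp_pos: [0.6008, -0.0091, 0.0417]
tcp_rot: [-3.141, 0.001, 1.57]
force: [-2.1, -0.8, 8.7]
opening: 0.0657
```

The pot has touched down (8.7 N upward). I'll release it and go to the blue pot.

Call:
apply_moves(
  targets="0 0 0 0 0;0 0 0 0 0;0 0 0 0 0;0 0 0 0 0;0 0 0 -15 0;0 0 0 -25 0;0 0 0 -30 0;0 0 0 -30 0;0 0 0 -20 0;0 0 0 0 0",
)

```text
time_s: 17.62
tcp_pos: [0.6038, -0.0086, 0.1647]
tcp_rot: [3.134, -0.0, 1.57]
force: [1.7, 0.2, -0.1]
opening: 0.0855
```

Call:
apply_moves(
  targets="0 -35.6 -3.4 0 0;0 -35.6 -3.4 0 0;0 -35.6 -3.4 0 0;0 -35.6 -3.4 0 0;0 -35.6 -3.4 0 0;0 -35.6 -3.4 0 0;0 -35.6 -3.4 0 0;0 0 0 20 0;0 0 0 20 0;0 0 0 20 0;0 0 0 0 0;0 0 0 0 0",
)

```text
time_s: 18.62
tcp_pos: [0.5752, -0.2579, 0.0987]
tcp_rot: [-3.137, -0.001, 1.57]
force: [0.1, -0.2, 0.7]
opening: 0.0854
```

Run:
```python
from h import *
print(sensors.sense()['tcp_pos'],sensors.sense()['tcp_rot'],sensors.sense()['opening'])
a,d=optics.grab_frame("scene");b,db=optics.grab_frame("top")
cv2.imwrite("pics/s8.png",np.hstack([cv2.resize(a[120:280,180:360],(450,400),interpolation=2),cv2.resize(b[120:250,150:280],(350,400),interpolation=2)]))
W=cloud("top",b,db);s=at(W,199,157,.055,.09,25);print(len(s),s.mean(0),cv2.minEnclosingCircle(s[:,:2].astype(np.float32)))
```

```text
[ 0.57519983 -0.25788897  0.09871798] [-3.13661598e+00 -1.25407434e-03  1.56998661e+00] 0.08541598794118721
686 [ 0.59872096 -0.01027062  0.06337608] ((0.5998302698135376, -0.01053351629525423), 0.03221210837364197)
```

View pics/s8.png

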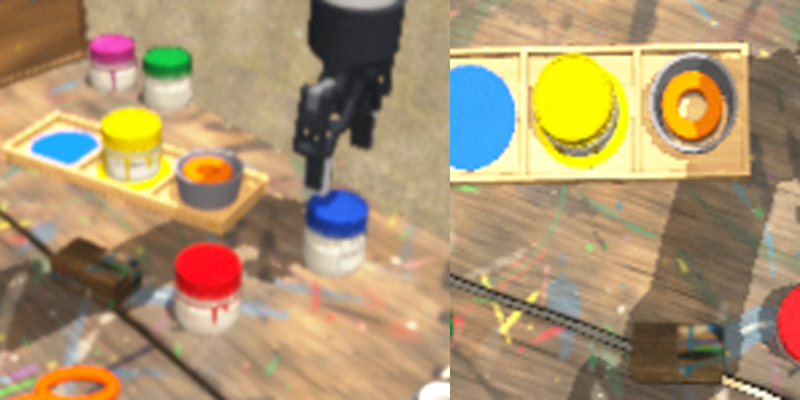

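Call:
apply_moves(
  targets="0 -1 1 15 0;0 0 0 20 0;0 0 0 15 0;0 0 0 12 0;0 0 0 0 0;0 0 0 0 0;0.6 0 0 0 0;0.6 0 0 0 0;0.6 0 0 0 0;0.6 0 0 0 0;0.6 0 0 0 0",
)

```text
time_s: 19.63
tcp_pos: [0.5785, -0.2596, 0.0398]
tcp_rot: [3.141, 0.001, 1.57]
force: [-0.8, 0.6, 6.6]
opening: 0.057
```

Call:
apply_moves(
  targets="0.6 0 0 -10 0;0.6 0 0 -20 0;0.6 0 0 -30 0;0.6 0 0 -30 0;0.6 0 0 -30 0;0.6 0 0 0 0;0.6 34.4 1.8 0 0;0.6 34.4 1.8 0 0;0.6 34.4 1.8 0 0;0.6 34.4 1.8 0 0;0.6 34.4 1.8 0 0;0.6 34.4 1.8 0 0;0.6 34.4 1.8 0 0;0.6 34.4 1.8 0 0;0.6 34.4 1.8 0 0;0.6 34.4 1.8 0 0;0.6 0 0 30 0;0.6 0 0 30 0;0.6 0 0 0 0;0.6 0 0 0 0",
)

```text
time_s: 21.3
tcp_pos: [0.594, 0.0838, 0.0969]
tcp_rot: [-3.136, 0.002, 1.57]
force: [0.5, -1.1, -0.4]
opening: 0.0569
```

Run:
```python
from h import *
print(sensors.sense()['tcp_pos'],sensors.sense()['tcp_rot'],sensors.sense()['opening'])
a,d=optics.grab_frame("scene")
cv2.imwrite("pics/s9.png",cv2.resize(a[130:260,150:310],(640,520),interpolation=2))
```

```text
[0.59404918 0.08379465 0.0968932 ] [-3.13550201e+00  1.78514011e-03  1.56980473e+00] 0.05694238233056092
```

View pics/s9.png

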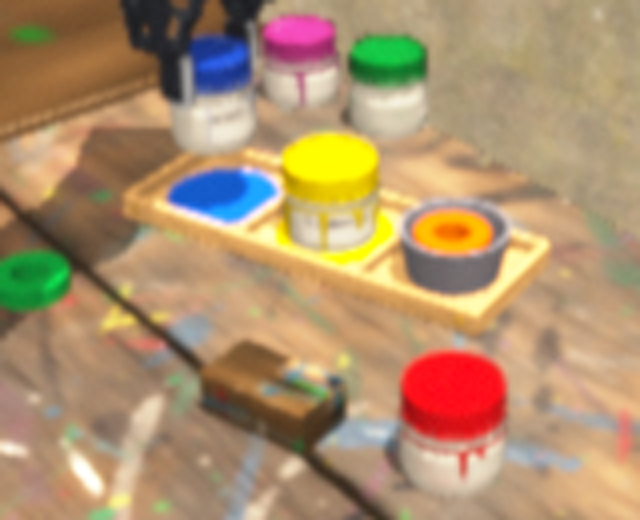

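The blue pot is held level at (213,95), above its own disc at (222,193). I'll lower it until it touches.

Call:
apply_moves(
  targets="0.6 0 1.5 15 0;0.6 0 0 12 0;0.6 0 0 8 0;0.6 0 0 6 0;0.6 0 0 5 0;0.6 0 0 2 0;0.6 0 0 0 0;0.6 0 0 0 0;0.6 0 0 0 0",
)

```text
time_s: 22.1
tcp_pos: [0.5977, 0.0848, 0.0507]
tcp_rot: [-3.141, 0.0, 1.57]
force: [-0.5, -0.8, -1.4]
opening: 0.057
```

Call:
apply_moves(
  targets="0.6 0 0 1 0;0.6 0 0 1 0;0.6 0 0 1 0;0.6 0 0 0.5 0;0.6 0 0 0 0;0.6 0 0 0 0",
)

```text
time_s: 22.6
tcp_pos: [0.5976, 0.0846, 0.0478]
tcp_rot: [-3.141, 0.001, 1.57]
force: [-1.6, -0.1, 6.0]
opening: 0.0575
```

Call:
apply_moves(
  targets="0 0 0 0 0;0 0 0 0 0;0 0 0 0 0;0 0 0 0 0;0 0 0 -15 0;0 0 0 -25 0;0 0 0 -30 0;0 0 0 -30 0;0 0 0 -30 0;0 0 0 -10 0;0 -40 0 0 0;0 -40 0 0 0;0 -40 0 0 0;0 -40 0 0 0;0 -40 0 0 0;0 -40 0 0 0;0 -40 0 0 0;0 -40 0 0 0;0 0 0 0 0;0 0 0 0 0",
)

```text
time_s: 24.27
tcp_pos: [0.5958, -0.24, 0.1856]
tcp_rot: [-3.139, 0.001, 1.562]
force: [-0.4, 0.0, 0.6]
opening: 0.0855
```

Run:
```python
from h import *
print(sensors.sense()['tcp_pos'],sensors.sense()['force'])
a,d=optics.grab_frame("scene");b,db=optics.grab_frame("top")
cv2.imwrite("pics/s10.png",b);cv2.imwrite("pics/s10s.png",a)
W=cloud("top",b,db)
for n,u,v,z0,z1,r in[("y",199,155,.055,.09,22),("b",157,155,.06,.09,22),("orange",240,154,.033,.0400,13),("red",284,225,.05,.08,22),("green",139,226,.010,.03,17),("block",234,235,.02,.05,22)]:
  s=at(W,u,v,z0,z1,r);print(n,len(s),s.mean(0).round(4),cv2.minEnclosingCircle(s[:,:2].astype(np.float32)),s[:,2].std())
h=cv2.cvtColor(b,cv2.COLOR_BGR2HSV);m=(h[...,0]>5)&(h[...,0]<17)&(h[...,1]>200)&(np.hypot(W[...,0]-.603,W[...,1]+.105)<.035)
s=W[m];print("orange",len(s),np.median(s,0),s.mean(0));A=np.c_[s[:,:2]-s[:,:2].mean(0),np.ones(len(s))];print("slope",np.linalg.lstsq(A,s[:,2],rcond=None)[0], cv2.minEnclosingCircle(s[:,:2].astype(np.float32)))
```

```text
[ 0.59582874 -0.24003214  0.18561267] [-0.42496739  0.02267394  0.59328361]
y 686 [ 0.5988 -0.0102  0.0633] ((0.5996094346046448, -0.009985259734094143), 0.03212231770157814) 0.0022138871750797427
b 550 [0.5955 0.0835 0.069 ] ((0.5960419774055481, 0.08435215801000595), 0.02823789417743683) 0.002333517335021444
orange 308 [ 0.6029 -0.1048  0.0372] ((0.6019095778465271, -0.10788562893867493), 0.03599102795124054) 0.0016606281314097717
red 537 [ 0.4458 -0.2027  0.0554] ((0.44621604681015015, -0.20266811549663544), 0.027995489537715912) 0.001992601937373274
green 316 [0.4421 0.1153 0.0153] ((0.44262823462486267, 0.11584381759166718), 0.025270795449614525) 0.0019733160554752174
block 670 [ 0.4254 -0.0963  0.0295] ((0.4257422089576721, -0.09567637741565704), 0.04146749898791313) 0.0019636942040161987
orange 307 [ 0.60273416 -0.10547115  0.03748534] [ 0.60157875 -0.10504516  0.0369738 ]
slope [-0.00016313  0.03329851  0.0369738 ] ((0.6035622358322144, -0.10702348500490189), 0.02670426107943058)
```

View pics/s10.png

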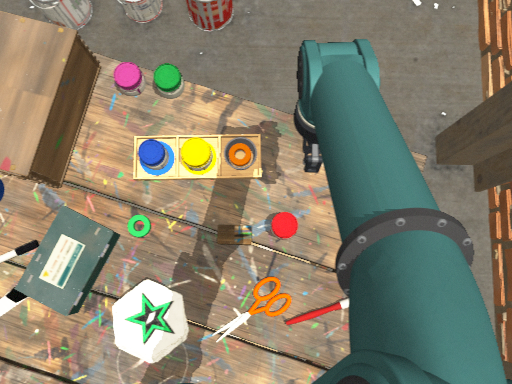

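View pics/s10s.png

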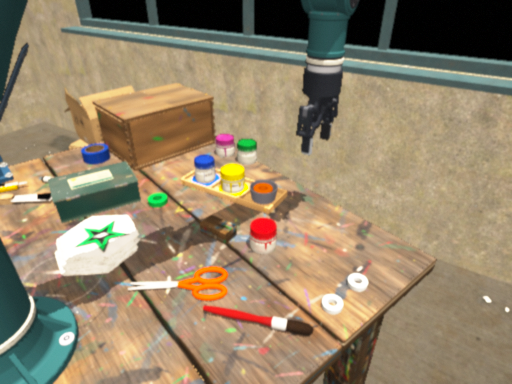

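Both views show the blue pot at (152,152) and yellow pot at (197,152) standing on their own discs. The orange ring lies level in the tube at (240,154), and the red pot, green ring and block haven't moved. Everything checks out, so I'm handing in.

```bash
python3 -c "
from workcell import hand_in
print(hand_in())"
```

```text
the job is handed in; nothing more can be done
None
```

The caddy is packed and handed in at about 24 s of the 96 s allowed, with the gripper open and clear of everything. `hand_in()` gave no verdict, so the results below are from my own final camera checks.

- **Rings:** I dropped the largest white ring into the tube first, and saw it lying flat there before adding the orange one. The orange ring's top face measures 37 mm above the table, against 38 mm expected for two seated rings. It tilts about 0.03 rad and looks centred. The white ring is now hidden, so its seating is inferred from the orange ring's height.
- **Pots:** The yellow and blue pots stand upright, about 2 mm or less from the centres of their discs as seen by the top camera.
- **Bystanders:** The red pot and the block are within 1 mm of where they started. The green ring looks the same in both pictures. Its first circle fit was off because a neighbouring object got into the window, so that check is less exact.
- **Disagreement:** The two cameras differ by about 3–5 mm on the disc positions. I aimed between the two readings, and the differences are well inside the 15 mm tolerance.

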